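# Seat the taper plug in the rocking cup and rock it to check

## Task

Take the steel taper plug by its wooden grip out of the wooden parking block and press it fully home in the rocking taper cup of the bench stand, feeling for the seat and pressing gently, because the height at which the cup is clamped is not known exactly. Then, with the plug kept seated, check that it rocks free: swing plug and cup together about 12 degrees away from the robot, then about 12 degrees towards the robot, and bring them back upright. Let go and leave the plug standing seated and upright, with the other things on the table left alone.

Things in the scene. Friction and masses are not known exactly. Their poses are not given: they have to be found in the camera images.
- plug_grip (a point): centre of the upright wooden grip (25 mm diameter, 58 mm tall, 28 mm from here to its top) of the loose taper plug, 0.2 to 0.33 kg. Below: steel collar 60 mm diameter, 6 mm thick; steel cone 36 mm long, 49 mm diameter narrowing to a 23 mm flat nose, 72 mm below this point. z up; round, yaw is free. Starts standing in the block, collar on its top, this point 80 mm above the table
- stand: grey bench stand fixed to the table: base plate 130 x 130 x 12 mm, origin at the centre of its underside, z up, x roughly away from the robot. Two slotted cheeks at its +y and -y sides reach 84 mm above the table; between them, straight above the origin, a steel taper cup rocks about the stand's y axis. Some 13 N of push along the axis seats the plug; never push with over 25 N, as the taper wedges
- pivot (a point): nominal pivot of the cup, 58 mm above the stand's underside. The true pivot is up to 10 mm higher or lower, unmeasured: feel for it. Cup: mouth 20 mm above its pivot, 45 mm inner diameter, 34 mm deep, polished, same taper as the plug (half angle 20 degrees). Plug home: nose 10 mm below and grip centre 62 mm above the true pivot along the cup's axis, collar 6 mm clear of the rim
- block: wooden parking block fixed to the table, 86 x 86 x 44 mm with a 52 mm hole straight down its middle; origin at the centre of its underside, z up
- cup (a joint): rocking angle of the cup, rad: 0 upright, positive with its mouth leaning to the stand's +x (away from the robot), stops at -0.28 and 0.28. Starts within 0.1 of upright, moves against a light friction of 0.12 N m and stays where it is left, also with the plug in it
- pin (a joint): travel of the brass centre pin in the cup's floor, m: 0 standing up, about 0.006 when the plug is home. It resists with a steady 8 N along the cup's axis and stays where it is pushed; the push grows steeply once the tapers meet
- sanding_block: bystander: loose cork sanding block 56 x 96 x 31 mm, origin at the centre of its underside; leave it alone
- handle: bystander: loose unfinished turned wooden handle, 135 mm long, 26 mm thick, lying on the table; leave it alone
- masking_tape: bystander: loose roll of masking tape 96 mm across, 25 mm tall; leave it alone
There are look-alikes about, which are no part of the job. Leave any blue look-alike of the stand alone. Of the things that look like the part that bears plug_grip, the larger one is meant.

How it is judged:
By the outcome, as a careful person would: the job done as asked, in the order asked, and still so for the second after the job is handed in, with the robot touching nothing.
It also fails if it takes over 51 s, if anything falls off the work surface, if the arm or the gripper's body presses on something with over 40 N, if the wrist force passes 120 N, or if a joint passes its speed limit or range.

## Robot

A 6-joint arm with a two-finger parallel gripper is mounted at the origin on a cart in front of the work surface, level with it; the furniture and walls round the work are solid. World frame = base frame: x ahead of the robot, y to its left, z up, the work surface at z = 0. Lengths are in mm, angles in rad, forces in N, time in s.
With the tool pointing down it reaches from about 275 to 750 mm from the base axis. Payload 10.2 kg.
Tool frame: the origin (TCP) lies midway between the tips of the shut fingers; the grasp point (between the pads) lies grip_depth behind it (grip_depth is the distance from the TCP to the grasp point, in mm); z points along the fingers, y is the direction in which the jaws open and shut (so a half turn about z gives the same grasp; the last joint's range is limited). The gripper opens to 88 mm and grips with 3 to 60 N. Pads are 18 mm wide; open, the fingers measure 123 mm over their backs; the gripper's body (75 mm by 187 mm) begins 45 mm behind the grasp point.
Start: joints at [-1.545, 0.313, 1.498, -0, 1.331, -0.223], TCP at [129.263, -508.844, 238.72] pointing down, gripper open.
Joint ranges: [-2.94, 2.94], [-0.97, 2.17], [0.19, 2.56], [-1.23, 4.37], [0.02, 3.11], [-2.88, 2.88]. Speed limits (rad/s): [2.39, 2.39, 3.01, 3.14, 3.14, 3.14].

## Interface

Orientations are given as a unit quaternion [w, x, y, z].
In Python, from bench import * gives the robot as it stands.
- The arm moves only by the tool play_rows, never from a script. Its arguments are lists of equal length, an entry for each row: "offset": the shift along the tool's x, y, z in mm, a list of three; "dr": the turn, a rotation vector about the tool's x, y, z in rad, a list of three. A call has 1 to 12 rows; each row shifts and turns the pose as measured when the row begins, along the tool's axes as they then stand; what a row does not reach is not made up. A row lasts 1/12 s, in which the tool goes at most 41.7 mm and 7.16 degrees, less where a joint would pass 70% of its speed; a pose out of reach is approached as far as the arm can. A call is refused whole if a number of a shift passes 41.7 or a number of a turn 0.125, either way. A call with a gripper value outside its range is refused whole. "gripper" is the closure, from 0 (fully open) to 1 (shut), set as the call begins (left out, the last holds). The fingers move at their own pace and stop on an object; the grip force is fixed at half the most. Time passes only in rows, so rows that do not move let the fingers close. It gives the time, the measured TCP pose, the force and the opening at its end, in the units of the state.
- get_obs(): the state, without advancing time (a new reading comes with each control period).
- camera(name): name is "side" or "top"; returns a dict with "pixels" (384x512x3 uint8, red, green, blue), "mtx" (3x3 intrinsics, pixels), "position" and "rotation" of the camera in the world. Camera axes: x right, y down, z forward; pixel columns grow to the right and rows downward; lengths in mm; the calibration is good to about 2 mm. A picture is of the moment at which its call begins. There is no depth.
- job_done(): hands the job in, once; it reports no verdict.
Trained networks look in the newest picture that a camera, given by its name, has taken for a name from the list of things; names that differ only in an ending like _2 or _b are one class to them, and where a whole thing is asked for, a point or a joint stands for the part that bears it (a point fixed in the world has none). Each returns a list of dicts, best first, with "score" (0 to 1); they miss things now and then, are a little off and sometimes report something else, mostly with a low value. They report only what shows in the picture. A call takes as long as a camera call. They do not tell look-alikes from the thing itself.
- silhouettes(label, camera): "region" (384x512 bool, what is visible of it) and "position" ([column, row] in pixels, amid what is visible of it).
The state is a dict: "time": time; "joints": joint angles; "joint_velocities": joint speeds; "effort": joint torques, N m; "ee_pos": TCP position; "tool_rot": TCP orientation; "wrist_force": force on the tool from outside, world axes, zero at the start; "torque": the same for the moment, N m; "finger_gap": finger opening in mm.
Only numpy, scipy, OpenCV 4.12 (cv2) and the standard library are available. Lean on these libraries where they do the work, as an engineer would, in place of code of your own. Each camera call takes 0.05 s, during which the arm holds its last target.

## Working session

There is one attempt and no reset: what is moved stays moved. The work goes in short steps, Python scripts to look and compute and a tool call to move; the robot and the scene stay as the last step left them, time stands still between calls to the robot, and variables do not carry over. Pictures are saved under pics/ and viewed, and the job is handed in when it is done.

Besides the shell and the picture viewer there is one more tool, called after "Request:" as name(argument=value, ...), one argument or row to a line, values as JSON. play_rows: Moves the arm, as the interface text tells. Its arguments: {"type":"object","properties":{"offset":{"type":"array","items":{"type":"array","items":{"type":"number"}}},"dr":{"type":"array","items":{"type":"array","items":{"type":"number"}}},"gripper":{"type":"number"}},"required":["offset","dr"]}

```bash
ls; mkdir -p pics
python3 - <<'E'
from bench import *
import cv2, numpy as np
o=get_obs(); print(o)
for n in ("side","top"):
    c=camera(n); cv2.imwrite(f"pics/{n}0.png",cv2.cvtColor(c["pixels"],cv2.COLOR_RGB2BGR))
    print(n,c["mtx"],c["position"],c["rotation"])
    for l in ("plug_grip","stand","block","cup"):
        for r in silhouettes(l,n): print(l,r["score"],r["position"],r["region"].sum(), np.where(r["region"].any(0))[0][[0,-1]],np.where(r["region"].any(1))[0][[0,-1]])
E
```

```text
pics
{'time': 0.0, 'joints': array([-1.54542186e+00,  3.13437237e-01,  1.49843432e+00, -1.77285594e-05,
        1.33097300e+00, -2.23394722e-01]), 'joint_velocities': array([-1.76986271e-03,  3.10930131e-04, -3.24380699e-05, -1.58656861e-04,
       -1.04902627e-03,  1.72301634e-04]), 'effort': array([-4.99057642e-04, -4.02199066e+01, -2.52275938e+01,  6.94557815e-02,
        3.51147715e-02, -6.11189171e-05]), 'ee_pos': array([ 129.24126206, -508.59436548,  238.16863172]), 'tool_rot': array([-6.23738241e-04,  9.92273749e-01,  1.24066176e-01,  5.33073612e-05]), 'wrist_force': array([0.67337833, 0.38804925, 0.87096509]), 'torque': array([-0.02261708, -0.01483752,  0.03114002]), 'finger_gap': 87.89697058647376}
side [[459.05825688   0.         264.5102828 ]
 [  0.         459.05825688 185.25284125]
 [  0.           0.           1.        ]] [313.1619105  819.18602856 657.35196006] [ 0.07488073 -0.11850227  0.87848599 -0.45674112]
plug_grip 0.77 [217.2, 257.4] 417 [205 226] [242 273]
plug_grip 0.6 [246.0, 215.6] 635 [232 259] [193 229]
plug_grip 0.26 [145.6, 294.1] 1462 [116 170] [265 311]
stand 0.98 [309.2, 292.9] 4562 [263 346] [244 331]
stand 0.84 [293.9, 161.3] 1833 [265 320] [129 181]
block 0.81 [246.0, 235.5] 1148 [225 267] [207 250]
cup 0.69 [294.9, 144.7] 231 [284 304] [138 152]
cup 0.64 [305.8, 268.0] 668 [292 321] [257 285]
top [[378.71755708   0.         257.44846189]
 [  0.         378.71755708 192.46311651]
 [  0.           0.           1.        ]] [474.93928009  53.00721878 918.2262453 ] [-0.03320355  0.71313076 -0.69957394  0.03063236]
plug_grip 0.87 [231.1, 183.6] 534 [222 247] [171 196]
plug_grip 0.74 [190.6, 172.7] 296 [178 197] [165 183]
stand 0.8 [176.7, 256.4] 3005 [146 205] [224 279]
stand 0.69 [358.4, 204.4] 3049 [331 392] [175 231]
block 0.69 [244.5, 189.0] 809 [213 258] [161 207]
cup 0.96 [366.6, 203.2] 539 [350 382] [189 213]
cup 0.87 [170.3, 254.0] 530 [155 188] [242 265]
```

Run:
```python
import cv2
for n in ("side","top"):
    a=cv2.imread(f"pics/{n}0.png"); cv2.imwrite(f"pics/{n}0b.png",cv2.resize(a,(800,600),interpolation=cv2.INTER_CUBIC))
a=cv2.imread("pics/top0.png")[140:290,130:400]; cv2.imwrite("pics/top0c.png",cv2.resize(a,None,fx=2.9,fy=2.9,interpolation=cv2.INTER_CUBIC))
```

```text
(no output)
```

View pics/side0b.png

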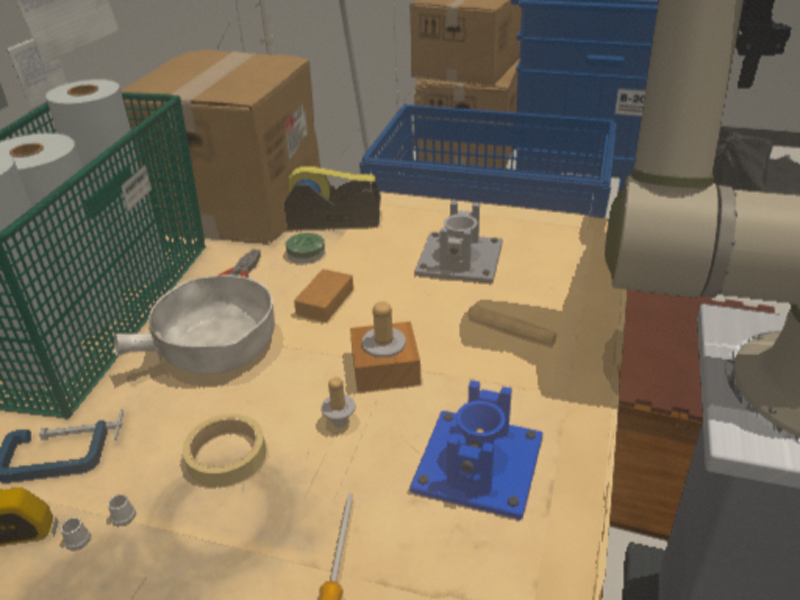

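View pics/top0b.png

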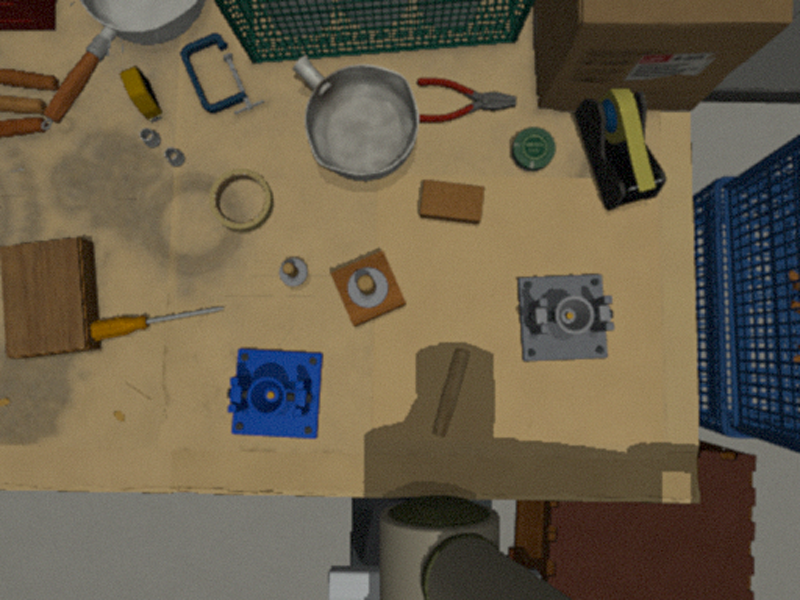

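View pics/top0c.png

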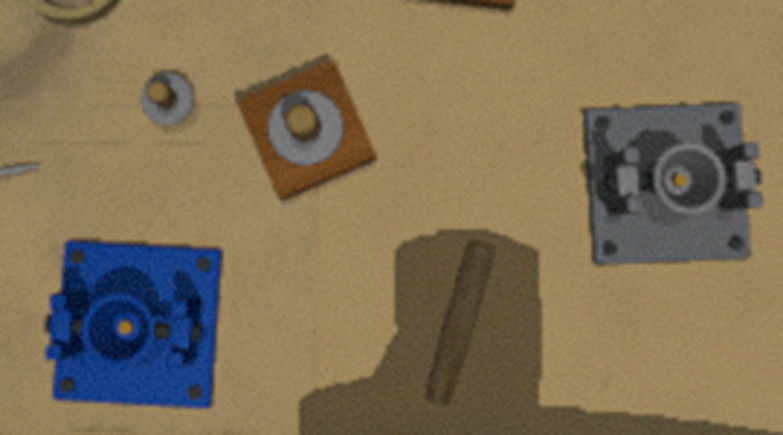

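In the top view (full pixels), the plug candidates are the one in the wooden block at about (234,181) and the small one standing free at about (187,173). The larger plug, in the block, is the one meant. The stand is the grey one at about (362,203); the blue one at (175,253) is a look-alike. Next come enlarged crops to confirm this and measure.

Run:
```python
import cv2
a=cv2.imread("pics/top0.png")
s=cv2.imread("pics/side0.png")
L=lambda im,r0,c0,h,w,f:cv2.resize(im[r0:r0+h,c0:c0+w],(w*f,h*f),interpolation=cv2.INTER_CUBIC)
import numpy as np
cv2.imwrite("pics/a.png",np.hstack([L(a,155,205,60,66,6),L(a,168,325,66,72,6)[:360,:400]]))
cv2.imwrite("pics/b.png",np.hstack([L(s,185,215,70,60,6),L(s,120,260,70,66,6)]))
```

```text
(no output)
```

View pics/a.png

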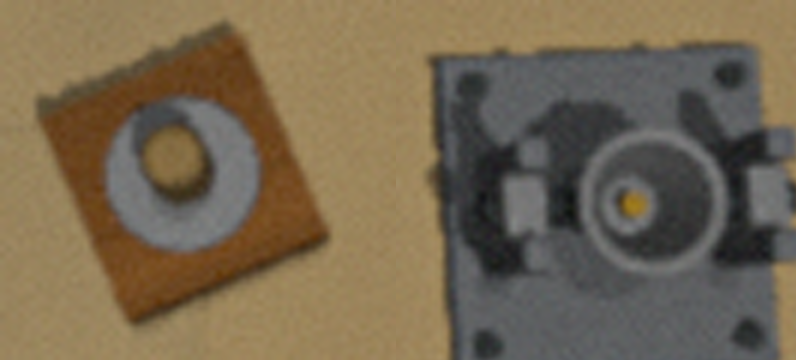

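View pics/b.png

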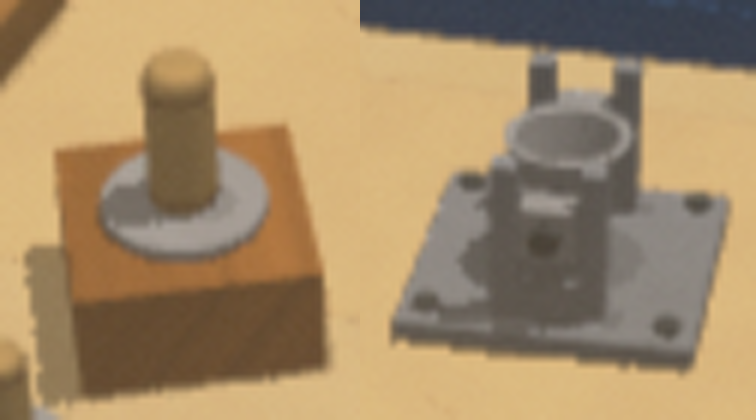

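The crops confirm the large plug in the block and the grey stand with its brass pin. I'll fit block, collar, base plate and rim to the corners I read, using both cameras.

```bash
cat > h.py <<'E'
import numpy as np, cv2
from scipy.spatial.transform import Rotation as R
from scipy.optimize import least_squares
CAM={}
def setcam(n,c): CAM[n]=(np.array(c["mtx"]),np.array(c["position"]),R.from_quat(np.array(c["rotation"])[[1,2,3,0]]).as_matrix())
setcam("side",dict(mtx=[[459.05825688,0,264.5102828],[0,459.05825688,185.25284125],[0,0,1]],position=[313.1619105,819.18602856,657.35196006],rotation=[0.07488073,-0.11850227,0.87848599,-0.45674112]))
setcam("top",dict(mtx=[[378.71755708,0,257.44846189],[0,378.71755708,192.46311651],[0,0,1]],position=[474.93928009,53.00721878,918.2262453],rotation=[-0.03320355,0.71313076,-0.69957394,0.03063236]))
def proj(n,P):
    K,p,M=CAM[n]; q=(np.atleast_2d(P)-p)@M; q=q@K.T; return q[:,:2]/q[:,2:]
def ray(n,uv,z):
    K,p,M=CAM[n]; d=M@np.linalg.solve(K,[uv[0],uv[1],1]); return p+d*(z-p[2])/d[2]
def tri(uvs):
    A=[];b=[]
    for n,uv in uvs.items():
        K,p,M=CAM[n]; d=M@np.linalg.solve(K,[uv[0],uv[1],1]); d/=np.linalg.norm(d); Q=np.eye(3)-np.outer(d,d); A.append(Q); b.append(Q@p)
    x=np.linalg.lstsq(np.vstack(A),np.hstack(b),rcond=None)[0]
    return x,{n:np.round(proj(n,x)[0]-uv,2) for n,uv in uvs.items()}
def cr(x,y,c0,r0,f): return np.array([(x+.5)/f-.5+c0,(y+.5)/f-.5+r0])
E
python3 - <<'E'
from h import *
import numpy as np
np.set_printoptions(precision=2,suppress=True)
T=lambda x,y:cr(x,y,205,155,6); T2=lambda x,y:cr(x,y,130,140,2.9); TS=lambda x,y:cr(x-396,y,325,168,6)
S=lambda x,y:cr(x,y,215,185,6); SS=lambda x,y:cr(x-360,y,260,120,6)
for n,pts,z in (("top block",[T(40,112),T(232,28),T(327,237),T(133,322)],44),("side block",[S(56,150),S(288,126),S(322,276),S(76,302)],44),
  ("top collar",[T(183,174)],50),("side collar",[S(184,202)],50),("top griptop",[T(175,151)],108),
  ("top base",[T2(588,108),T2(738,104),T2(749,257),T2(597,263)],12),("side base",[SS(455,175),SS(727,203),SS(692,352),SS(396,325)],12),("top rim",[TS(654,200)],78),("side rim",[SS(569,137)],78)):
    P=np.array([ray(n.split()[0],p,z) for p in pts]); print(n,P[:,:2].tolist() and np.round(P[:,:2],1).tolist(),P.mean(0)[:2])
    if len(P)==4: print("  edges",[round(np.linalg.norm(P[i]-P[i-1]),1) for i in range(4)], [round(np.degrees(np.arctan2(*(P[i]-P[i-1])[1::-1]))%90,1) for i in range(4)])
print(tri({"top":TS(654,200),"side":SS(569,137)}))
E
```

```text
top block [[596.9, 165.4], [631.3, 91.6], [550.4, 53.1], [516.1, 127.1]] [573.7  109.32]
  edges [np.float64(89.4), np.float64(81.4), np.float64(89.7), np.float64(81.6)] [np.float64(25.3), np.float64(25.0), np.float64(25.4), np.float64(24.8)]
side block [[630.7, 87.9], [553.0, 53.2], [518.2, 131.2], [595.1, 165.0]] [574.25 109.3 ]
  edges [np.float64(84.9), np.float64(85.1), np.float64(85.4), np.float64(84.0)] [np.float64(24.8), np.float64(24.0), np.float64(24.1), np.float64(23.7)]
top collar [[573.1, 108.9]] [573.11 108.92]
side collar [[573.7, 111.8]] [573.71 111.77]
top griptop [[574.8, 108.3]] [574.81 108.26]
top base [[598.0, -122.9], [603.8, -247.4], [477.3, -255.1], [470.0, -130.4]] [ 537.26 -188.96]
  edges [np.float64(128.3), np.float64(124.7), np.float64(126.7), np.float64(124.9)] [np.float64(3.4), np.float64(2.6), np.float64(3.5), np.float64(3.4)]
side base [[603.6, -244.4], [477.5, -249.6], [470.0, -127.2], [595.5, -116.9]] [ 536.64 -184.51]
  edges [np.float64(127.8), np.float64(126.2), np.float64(122.6), np.float64(125.9)] [np.float64(3.6), np.float64(2.3), np.float64(3.5), np.float64(4.7)]
top rim [[536.8, -188.2]] [ 536.81 -188.17]
side rim [[535.2, -177.8]] [ 535.17 -177.84]
(array([ 537.61, -190.16,   70.87]), {'top': array([-0.03, -0.13]), 'side': array([0.11, 0.  ])})
```

```bash
cat >> h.py <<'E'
def pose(o): return np.array(o["ee_pos"]),R.from_quat(np.array(o["tool_rot"])[[1,2,3,0]])
def target_rot(psi,pitch=0.):
    # tool y along stand x at yaw psi, z down; pitch>0 leans top towards +x (rotation about stand y)
    c,s=np.cos(psi),np.sin(psi)
    M=np.array([[-s,c,0],[c,s,0],[0,0,-1]]).T
    ys=np.array([-s,c,0]); return R.from_rotvec(ys*pitch)*R.from_matrix(M)
def plan(p0,r0,p1,r1,n):
    rv=(r0.inv()*r1).as_rotvec()/n; d=(np.array(p1)-p0)/n; out=[]
    r=r0
    for i in range(n): out.append(np.round(r.inv().apply(d),1).tolist()); r=r*R.from_rotvec(rv)
    print("offset",out); print("dr",[np.round(rv,3).tolist()]*n)
def st(o):
    p,r=pose(o); M=r.as_matrix()
    print("t",round(o["time"],2),"p",np.round(p,1),"z",np.round(M[:,2],4),"y",np.round(M[:,1],4),"F",np.round(o["wrist_force"],1),"T",np.round(o["torque"],2),"gap",round(o["finger_gap"],1))
E
python3 - <<'E'
from h import *
import bench
from bench import *
print([k for k in dir(bench) if k[0]!='_'], getattr(bench,'grip_depth',None))
o=get_obs(); st(o); p,r=pose(o); plan(p,r,[573.7,109.3,200],target_rot(np.radians(3.35)),24)
E
```

```text
['PlanningError', 'camera', 'get_obs', 'grip_depth', 'job_done', 'silhouettes'] 18.700000000000003
t 0.5 p [ 129.3 -508.8  238.7] z [-0.e+00  1.e-04 -1.e+00] y [ 2.462e-01 -9.692e-01 -1.000e-04] F [-0.3  0.   0.2] T [0.03 0.02 0.  ] gap 88.2
offset [[24.3, -20.4, 1.6], [25.4, -19.0, 1.6], [26.5, -17.5, 1.6], [27.4, -15.9, 1.6], [28.3, -14.3, 1.6], [29.1, -12.7, 1.6], [29.8, -11.0, 1.6], [30.3, -9.3, 1.6], [30.8, -7.5, 1.6], [31.2, -5.7, 1.6], [31.5, -3.9, 1.6], [31.7, -2.1, 1.6], [31.7, -0.3, 1.6], [31.7, 1.6, 1.6], [31.5, 3.4, 1.6], [31.3, 5.2, 1.6], [30.9, 7.0, 1.6], [30.5, 8.7, 1.6], [29.9, 10.5, 1.6], [29.3, 12.2, 1.6], [28.5, 13.8, 1.6], [27.7, 15.5, 1.6], [26.8, 17.0, 1.6], [25.7, 18.5, 1.6]]
dr [[-0.0, -0.0, -0.058], [-0.0, -0.0, -0.058], [-0.0, -0.0, -0.058], [-0.0, -0.0, -0.058], [-0.0, -0.0, -0.058], [-0.0, -0.0, -0.058], [-0.0, -0.0, -0.058], [-0.0, -0.0, -0.058], [-0.0, -0.0, -0.058], [-0.0, -0.0, -0.058], [-0.0, -0.0, -0.058], [-0.0, -0.0, -0.058], [-0.0, -0.0, -0.058], [-0.0, -0.0, -0.058], [-0.0, -0.0, -0.058], [-0.0, -0.0, -0.058], [-0.0, -0.0, -0.058], [-0.0, -0.0, -0.058], [-0.0, -0.0, -0.058], [-0.0, -0.0, -0.058], [-0.0, -0.0, -0.058], [-0.0, -0.0, -0.058], [-0.0, -0.0, -0.058], [-0.0, -0.0, -0.058]]
```

Request:
play_rows(
  offset=[
    [24,-20,1.6],
    [25.5,-19,1.6],
    [26.5,-17.5,1.6],
    [27.5,-16,1.6],
    [28.5,-14.5,1.6],
    [29,-12.5,1.6],
    [30,-11,1.6],
    [30.5,-9.5,1.6],
    [31,-7.5,1.6],
    [31,-5.5,1.6],
    [31.5,-4,1.6],
    [31.5,-2,1.6],
  ],
  dr=[
    [0,0,-0.058],
    [0,0,-0.058],
    [0,0,-0.058],
    [0,0,-0.058],
    [0,0,-0.058],
    [0,0,-0.058],
    [0,0,-0.058],
    [0,0,-0.058],
    [0,0,-0.058],
    [0,0,-0.058],
    [0,0,-0.058],
    [0,0,-0.058],
  ],
  gripper=0,
)

```text
time: 1.5
ee_pos: [352.6, -186.6, 218.4]
tool_rot: [0.002, 0.885, 0.465, -0.0]
wrist_force: [0.3, 0.2, -0.2]
finger_gap: 88.1
```

Run:
```python
from h import *
from bench import *
o=get_obs(); st(o); p,r=pose(o); plan(p,r,[573.7,109.3,160],target_rot(np.radians(3.35)),12)
```

```text
t 1.5 p [ 352.6 -186.6  218.4] z [ 0.0017 -0.0038 -1.    ] y [ 0.8231 -0.5679  0.0036] F [ 0.3  0.2 -0.2] T [-0.04 -0.08 -0.  ] gap 88.1
offset [[30.8, 1.1, 4.8], [30.7, 2.8, 4.8], [30.5, 4.5, 4.8], [30.2, 6.2, 4.8], [29.8, 7.9, 4.8], [29.3, 9.5, 4.8], [28.7, 11.1, 4.8], [28.1, 12.7, 4.8], [27.3, 14.2, 4.9], [26.5, 15.7, 4.9], [25.6, 17.1, 4.9], [24.6, 18.5, 4.9]]
dr [[0.0, 0.0, -0.055], [0.0, 0.0, -0.055], [0.0, 0.0, -0.055], [0.0, 0.0, -0.055], [0.0, 0.0, -0.055], [0.0, 0.0, -0.055], [0.0, 0.0, -0.055], [0.0, 0.0, -0.055], [0.0, 0.0, -0.055], [0.0, 0.0, -0.055], [0.0, 0.0, -0.055], [0.0, 0.0, -0.055]]
```

Request:
play_rows(
  offset=[
    [31,1,4.8],
    [30.5,3,4.8],
    [30.5,4.5,4.8],
    [30,6,4.8],
    [30,8,4.8],
    [29.5,9.5,4.8],
    [28.5,11,4.8],
    [28,12.5,4.8],
    [27.5,14,4.8],
    [26.5,15.5,4.8],
    [25.5,17,4.8],
    [24.5,18.5,4.8],
  ],
  dr=[
    [0,0,-0.055],
    [0,0,-0.055],
    [0,0,-0.055],
    [0,0,-0.055],
    [0,0,-0.055],
    [0,0,-0.055],
    [0,0,-0.055],
    [0,0,-0.055],
    [0,0,-0.055],
    [0,0,-0.055],
    [0,0,-0.055],
    [0,0,-0.055],
  ],
)

```text
time: 2.5
ee_pos: [577.7, 131.5, 159.2]
tool_rot: [0.005, 0.674, 0.739, -0.0]
wrist_force: [-0.1, -1.0, 1.1]
finger_gap: 88.3
```

Run:
```python
from h import *
from bench import *
o=get_obs(); st(o); p,r=pose(o); plan(p,r,[573.7,109.3,135],target_rot(np.radians(3.35)),3)
```

```text
t 2.5 p [577.7 131.5 159.2] z [ 0.0073 -0.0069 -0.9999] y [0.9957 0.0923 0.0066] F [-0.1 -1.   1.1] T [-0.04 -0.07 -0.03] gap 88.3
offset [[-7.2, -2.1, 8.1], [-7.2, -2.0, 8.1], [-7.3, -1.9, 8.1]]
dr [[0.002, 0.002, 0.011], [0.002, 0.002, 0.011], [0.002, 0.002, 0.011]]
```

Request:
play_rows(
  offset=[
    [-7,-2,8],
    [-7,-2,8],
    [-7,-2,8],
    [0,0,0],
  ],
  dr=[
    [0.002,0.002,0.011],
    [0.002,0.002,0.011],
    [0.002,0.002,0.011],
    [0,0,0],
  ],
)

```text
time: 2.83
ee_pos: [574.2, 112.9, 131.5]
tool_rot: [-0.0, 0.684, 0.73, -0.001]
wrist_force: [-0.5, 0.1, 0.4]
finger_gap: 88.2
```

Run:
```python
from h import *
from bench import *
o=get_obs(); st(o); p,r=pose(o); plan(p,r,[573.7,109.3,64],target_rot(np.radians(3.35)),6)
c=camera("side"); s=cv2.cvtColor(c["pixels"],cv2.COLOR_RGB2BGR)
cv2.imwrite("pics/s1.png",cv2.resize(s[110:280,160:360],None,fx=3.5,fy=3.5,interpolation=cv2.INTER_CUBIC))
print(proj("side",p), proj("top",p))
```

```text
t 2.83 p [574.2 112.9 131.5] z [-1.3e-03 -4.0e-04 -1.0e+00] y [ 0.9979  0.0646 -0.0013] F [-0.5  0.1  0.4] T [-0.05 -0.11  0.05] gap 88.2
offset [[-0.6, -0.1, 11.2], [-0.6, -0.1, 11.2], [-0.6, -0.1, 11.2], [-0.6, -0.1, 11.2], [-0.6, -0.1, 11.2], [-0.6, -0.1, 11.2]]
dr [[-0.0, 0.0, 0.001], [-0.0, 0.0, 0.001], [-0.0, 0.0, 0.001], [-0.0, 0.0, 0.001], [-0.0, 0.0, 0.001], [-0.0, 0.0, 0.001]]
[[242.92593593 186.7838212 ]] [[230.81111392 178.61577919]]
```

View pics/s1.png

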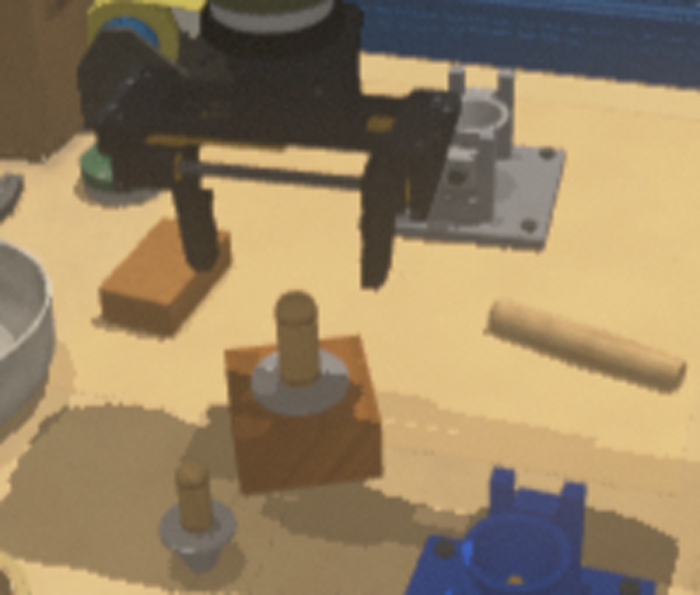

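The fingers are at crop (200,265) and (375,285) and straddle the grip at (297,300). I'll descend.

Request:
play_rows(
  offset=[
    [-0.7,0,11],
    [-0.7,0,11],
    [-0.7,0,11],
    [-0.7,0,11],
    [-0.7,0,11],
    [-0.7,0,10],
    [0,0,0],
    [0,0,0],
  ],
  dr=[
    [0,0,0.001],
    [0,0,0.001],
    [0,0,0.001],
    [0,0,0.001],
    [0,0,0.001],
    [0,0,0.001],
    [0,0,0],
    [0,0,0],
  ],
)

```text
time: 3.55
ee_pos: [574.1, 105.3, 62.5]
tool_rot: [0.001, 0.688, 0.725, 0.001]
wrist_force: [-0.3, -0.2, 0.4]
finger_gap: 88.1
```

Run:
```python
from h import *
from bench import *
o=get_obs(); st(o); p,r=pose(o); plan(p,r,[573.7,109.3,64],target_rot(np.radians(3.35)),2)
```

```text
t 3.55 p [574.1 105.3  62.5] z [ 2.e-03 -3.e-04 -1.e+00] y [0.9986 0.0522 0.0019] F [-0.3 -0.2  0.4] T [-0.02 -0.07 -0.05] gap 88.1
offset [[2.0, -0.1, -0.8], [2.0, -0.1, -0.8]]
dr [[0.001, 0.0, -0.003], [0.001, 0.0, -0.003]]
```

Request:
play_rows(
  offset=[
    [2,0,-0.7],
    [2,0,-0.7],
    [0,0,0],
    [0,0,0],
  ],
  dr=[
    [0.001,0,-0.003],
    [0.001,0,-0.003],
    [0,0,0],
    [0,0,0],
  ],
)

```text
time: 3.88
ee_pos: [574.6, 109.8, 65.5]
tool_rot: [0.001, 0.686, 0.728, 0.001]
wrist_force: [0.0, -0.1, 1.0]
finger_gap: 88.1
```

Request:
play_rows(
  offset=[
    [0,0,0],
    [0,0,0],
    [0,0,0],
    [0,0,0],
    [0,0,0],
    [0,0,0],
    [0,0,0],
    [0,0,0],
  ],
  dr=[
    [0,0,0],
    [0,0,0],
    [0,0,0],
    [0,0,0],
    [0,0,0],
    [0,0,0],
    [0,0,0],
    [0,0,0],
  ],
  gripper=1,
)

```text
time: 4.55
ee_pos: [575.1, 109.9, 66.5]
tool_rot: [0.002, 0.686, 0.728, 0.001]
wrist_force: [0.6, 1.4, -0.2]
finger_gap: 37.3
```

Run:
```python
from h import *
from bench import *
o=get_obs(); st(o)
```

```text
t 4.55 p [575.1 109.9  66.5] z [ 4.1e-03 -4.0e-04 -1.0e+00] y [0.9982 0.0591 0.0041] F [ 0.6  1.4 -0.2] T [-0.06 -0.08  0.01] gap 37.3
```

Request:
play_rows(
  offset=[
    [0,0,0.5],
    [0,0,0.5],
    [0,0,0],
    [0,0,0],
    [0,0,0],
  ],
  dr=[
    [0.001,0,0],
    [0,0,0],
    [0,0,0],
    [0,0,0],
    [0,0,0],
  ],
)

```text
time: 4.97
ee_pos: [574.9, 109.9, 65.6]
tool_rot: [0.001, 0.686, 0.728, 0.001]
wrist_force: [-0.3, -0.4, 1.1]
finger_gap: 24.4
```

Run:
```python
from h import *
from bench import *
o=get_obs(); st(o)
```

```text
t 4.97 p [574.9 109.9  65.6] z [ 2.5e-03 -5.0e-04 -1.0e+00] y [0.9983 0.059  0.0025] F [-0.3 -0.4  1.1] T [-0.06  0.02  0.02] gap 24.4
```

Request:
play_rows(
  offset=[
    [0,0,-5],
    [0,0,-12],
    [0,0,-18],
    [0,0,-20],
    [0,0,-20],
    [0,0,-20],
    [0,0,-10],
  ],
  dr=[
    [0,0,0],
    [0,0,0],
    [0,0,0],
    [0,0,0],
    [0,0,0],
    [0,0,0],
    [0,0,0],
  ],
)

```text
time: 5.55
ee_pos: [572.2, 110.0, 174.6]
tool_rot: [-0.002, 0.686, 0.728, -0.002]
wrist_force: [0.5, 0.6, -1.8]
finger_gap: 23.8
```

Run:
```python
from h import *
from bench import *
o=get_obs(); st(o); p,r=pose(o); plan(p,r,[537.2,-188,175],target_rot(np.radians(3.35)),12)
```

```text
t 5.55 p [572.2 110.  174.6] z [-6.5e-03 -3.0e-04 -1.0e+00] y [ 0.9982  0.0591 -0.0065] F [ 0.5  0.6 -1.8] T [-0.01 -0.14 -0.  ] gap 23.8
offset [[-24.6, -4.4, -0.0], [-24.6, -4.4, -0.0], [-24.6, -4.4, -0.0], [-24.6, -4.4, -0.0], [-24.6, -4.4, -0.0], [-24.6, -4.4, -0.0], [-24.6, -4.4, -0.0], [-24.6, -4.4, -0.0], [-24.6, -4.4, -0.0], [-24.6, -4.4, -0.0], [-24.6, -4.4, -0.0], [-24.6, -4.4, -0.0]]
dr [[-0.001, -0.0, 0.0], [-0.001, -0.0, 0.0], [-0.001, -0.0, 0.0], [-0.001, -0.0, 0.0], [-0.001, -0.0, 0.0], [-0.001, -0.0, 0.0], [-0.001, -0.0, 0.0], [-0.001, -0.0, 0.0], [-0.001, -0.0, 0.0], [-0.001, -0.0, 0.0], [-0.001, -0.0, 0.0], [-0.001, -0.0, 0.0]]
```

Request:
play_rows(
  offset=[
    [-12,-2,0],
    [-24,-4.3,0],
    [-28,-5,0],
    [-28,-5,0],
    [-28,-5,0],
    [-28,-5,0],
    [-28,-5,0],
    [-28,-5,0],
    [-28,-5,0],
    [-24,-4.3,0],
    [-20,-3,0],
    [-12,-2,0],
  ],
  dr=[
    [-0.001,0,0],
    [-0.001,0,0],
    [-0.001,0,0],
    [-0.001,0,0],
    [-0.001,0,0],
    [0,0,0],
    [0,0,0],
    [0,0,0],
    [0,0,0],
    [0,0,0],
    [0,0,0],
    [0,0,0],
  ],
)

```text
time: 6.55
ee_pos: [531.3, -198.3, 175.1]
tool_rot: [-0.002, 0.685, 0.729, -0.001]
wrist_force: [-0.8, -0.2, -3.0]
finger_gap: 24.2
```

Run:
```python
from h import *
from bench import *
o=get_obs(); st(o); p,r=pose(o); plan(p,r,[537.2,-188,165],target_rot(np.radians(3.35)),2)
```

```text
t 6.55 p [ 531.3 -198.3  175.1] z [-0.0031  0.0013 -1.    ] y [ 0.998   0.0626 -0.003 ] F [-0.8 -0.2 -3. ] T [-0.1  -0.04  0.01] gap 24.2
offset [[4.9, 3.3, 5.0], [4.9, 3.3, 5.0]]
dr [[-0.001, -0.001, 0.002], [-0.001, -0.001, 0.002]]
```

Request:
play_rows(
  offset=[
    [5,3,5],
    [4,3,5],
    [0,0,0],
    [0,0,0],
  ],
  dr=[
    [-0.001,-0.001,0.002],
    [-0.001,-0.001,0.002],
    [0,0,0],
    [0,0,0],
  ],
)

```text
time: 6.88
ee_pos: [535.3, -190.3, 163.0]
tool_rot: [-0.001, 0.687, 0.726, -0.001]
wrist_force: [0.7, 0.0, -3.6]
finger_gap: 24.2
```

Run:
```python
from h import *
from bench import *
o=get_obs(); st(o); p,r=pose(o)
L=lambda im,r0,c0,h,w,f:cv2.resize(im[r0:r0+h,c0:c0+w],(w*f,h*f),interpolation=cv2.INTER_CUBIC)
c=camera("side"); s=cv2.cvtColor(c["pixels"],cv2.COLOR_RGB2BGR)
t=cv2.cvtColor(camera("top")["pixels"],cv2.COLOR_RGB2BGR)
cv2.imwrite("pics/s2.png",np.hstack([L(s,85,255,105,75,5),L(t,150,320,105,84,5)]))
print(proj("side",p), proj("top",p))
```

```text
t 6.88 p [ 535.3 -190.3  163. ] z [-3.3e-03  5.0e-04 -1.0e+00] y [ 0.9985  0.0549 -0.0033] F [ 0.7  0.  -3.6] T [-0.07 -0.07 -0.07] gap 24.2
[[296.00901821 109.75275005]] [[380.86987115 198.82002861]]
```

View pics/s2.png

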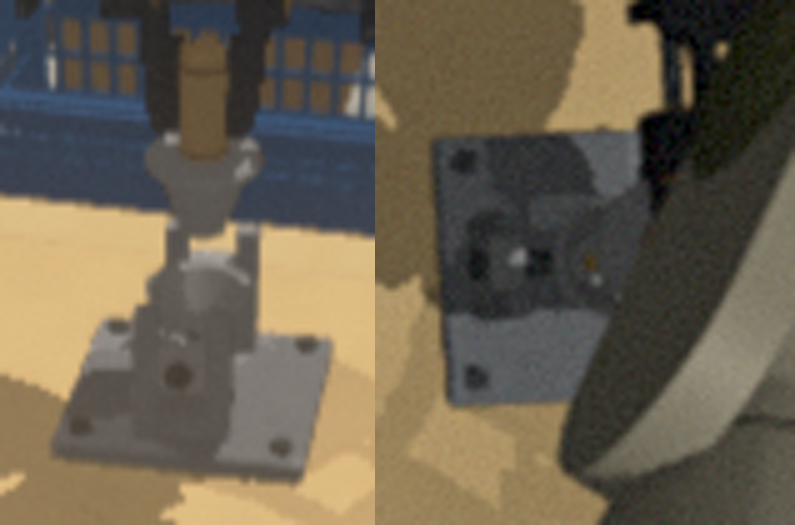

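Run:
```python
from h import *
for P in ([535.3,-190.3,163],[535.3,-190.3,71],[537.6,-190,71],[535.3,-190.3,144.5-5],[537,-188,12],[537,-188,51]): print(P,proj("side",P),proj("top",P))
```

```text
[535.3, -190.3, 163] [[295.98840385 109.75037322]] [[380.86057966 198.79590272]]
[535.3, -190.3, 71] [[295.42036366 142.4554894 ]] [[367.64165855 201.81798538]]
[537.6, -190, 71] [[294.52087675 142.40663869]] [[367.50048099 200.79072406]]
[535.3, -190.3, 139.5] [[295.8383297 118.3909459]] [[377.18864559 199.63537276]]
[537, -188, 12] [[294.2582753  162.30476956]] [[359.60504557 202.70768127]]
[537, -188, 51] [[294.46465399 149.54141227]] [[364.12818633 201.63121619]]
```

Request:
play_rows(
  offset=[
    [2,1.8,7],
    [0,0,10],
    [0,0,10],
    [0,0,8],
    [0,0,3],
    [0,0,0],
  ],
  dr=[
    [-0.001,0,-0.002],
    [-0.001,0,-0.002],
    [-0.001,0,0],
    [0,0,0],
    [0,0,0],
    [0,0,0],
  ],
)

```text
time: 7.48
ee_pos: [537.2, -186.2, 120.8]
tool_rot: [-0.0, 0.685, 0.729, 0.0]
wrist_force: [0.8, -1.2, -2.6]
finger_gap: 24.0
```

Run:
```python
from h import *
from bench import *
o=get_obs(); st(o); p,r=pose(o); plan(p,r,[537.,-188.6,122],target_rot(np.radians(3.35)),1)
```

```text
t 7.48 p [ 537.2 -186.2  120.8] z [-3.e-04  1.e-03 -1.e+00] y [ 9.981e-01  6.230e-02 -2.000e-04] F [ 0.8 -1.2 -2.6] T [-0.01 -0.13  0.01] gap 24.0
offset [[-2.4, -0.3, -1.2]]
dr [[-0.0, -0.001, 0.004]]
```

Request:
play_rows(
  offset=[
    [-2.3,-0.2,0],
    [0,0,1.5],
    [0,0,1.5],
    [0,0,1],
  ],
  dr=[
    [0,-0.001,0.003],
    [0,0,0],
    [0,0,0],
    [0,0,0],
  ],
)

```text
time: 7.82
ee_pos: [537.4, -189.2, 116.8]
tool_rot: [0.0, 0.686, 0.728, -0.0]
wrist_force: [-1.3, 0.7, -3.5]
finger_gap: 23.8
```

Request:
play_rows(
  offset=[
    [0,0,1],
    [0,0,1],
    [0,0,1],
  ],
  dr=[
    [0,0,0],
    [0,0,0],
    [0,0,0],
  ],
)

```text
time: 8.07
ee_pos: [537.6, -189.4, 114.0]
tool_rot: [0.001, 0.686, 0.728, 0.0]
wrist_force: [0.1, 0.4, -2.9]
finger_gap: 23.9
```

Request:
play_rows(
  offset=[
    [0,0,1],
    [0,0,1],
    [0,0,1],
  ],
  dr=[
    [0,0,0],
    [0,0,0],
    [0,0,0],
  ],
)

```text
time: 8.32
ee_pos: [537.7, -189.4, 110.9]
tool_rot: [0.001, 0.686, 0.728, 0.0]
wrist_force: [-1.1, 0.3, -3.3]
finger_gap: 23.6
```

Request:
play_rows(
  offset=[
    [0,0,1],
    [0,0,1],
  ],
  dr=[
    [0,0,0],
    [0,0,0],
  ],
)

```text
time: 8.48
ee_pos: [537.7, -189.4, 108.7]
tool_rot: [0.001, 0.686, 0.728, 0.0]
wrist_force: [0.8, 0.3, -3.3]
finger_gap: 24.1
```

Request:
play_rows(
  offset=[
    [0,0,1],
    [0,0,1],
  ],
  dr=[
    [0,0,0],
    [0,0,0],
  ],
)

```text
time: 8.65
ee_pos: [537.8, -189.4, 106.6]
tool_rot: [0.001, 0.686, 0.728, 0.0]
wrist_force: [-1.4, 0.3, 4.8]
finger_gap: 23.8
```

Request:
play_rows(
  offset=[
    [0,0,1],
    [0,0,0.8],
  ],
  dr=[
    [0,0,0],
    [0,0,0],
  ],
)

```text
time: 8.82
ee_pos: [538.5, -189.9, 106.2]
tool_rot: [0.003, 0.686, 0.728, 0.0]
wrist_force: [-1.3, 0.7, 5.1]
finger_gap: 24.1
```

Request:
play_rows(
  offset=[
    [0,-0.3,1.4],
    [0,-0.3,1.4],
    [0,0,1.4],
  ],
  dr=[
    [0.001,0,0],
    [0.001,0,0],
    [0,0,0],
  ],
)

```text
time: 9.07
ee_pos: [538.4, -190.2, 104.4]
tool_rot: [0.003, 0.686, 0.728, -0.0]
wrist_force: [-4.5, 2.1, 7.6]
finger_gap: 24.0
```

Run:
```python
from h import *
from bench import *
o=get_obs(); st(o); p,r=pose(o); plan(p,r,[537.2,-189,p[2]],target_rot(np.radians(3.35)),1)
```

```text
t 9.07 p [ 538.4 -190.2  104.4] z [ 0.0041 -0.0045 -1.    ] y [0.9983 0.0589 0.0038] F [-4.5  2.1  7.6] T [ 0.39  0.8  -0.04] gap 24.0
offset [[1.2, -1.1, -0.0]]
dr [[0.004, 0.005, 0.0]]
```

Request:
play_rows(
  offset=[
    [0.6,-0.6,1],
    [0.6,-0.6,1.2],
  ],
  dr=[
    [0.002,0.002,0],
    [0.002,0.002,0],
  ],
)

```text
time: 9.23
ee_pos: [537.8, -189.3, 103.8]
tool_rot: [0.001, 0.686, 0.728, 0.0]
wrist_force: [-0.1, 0.9, 4.6]
finger_gap: 24.0
```

Run:
```python
from h import *
from bench import *
o=get_obs(); st(o)
```

```text
t 9.23 p [ 537.8 -189.3  103.8] z [ 0.0022 -0.002  -1.    ] y [0.9983 0.0591 0.0021] F [-0.1  0.9  4.6] T [ 0.   -0.05 -0.  ] gap 24.0
```

Lateral load gone, with a steady 8 N on the pin. I'll keep going.

Request:
play_rows(
  offset=[
    [0.2,-0.2,1.4],
    [0.2,-0.2,1.4],
    [0,0,1.4],
  ],
  dr=[
    [0.001,0.001,0],
    [0.001,0.001,0],
    [0.001,0.001,0],
  ],
)

```text
time: 9.48
ee_pos: [537.8, -189.5, 102.2]
tool_rot: [0.001, 0.686, 0.728, -0.0]
wrist_force: [-5.1, 1.4, 8.2]
finger_gap: 23.9
```

Run:
```python
from h import *
from bench import *
o=get_obs(); st(o)
```

```text
t 9.48 p [ 537.8 -189.5  102.2] z [ 9.0e-04 -1.4e-03 -1.0e+00] y [9.982e-01 5.940e-02 8.000e-04] F [-5.1  1.4  8.2] T [0.14 0.96 0.01] gap 23.9
```

Request:
play_rows(
  offset=[
    [0.4,-0.8,1],
    [0.4,-0.8,1.3],
    [0,-0.2,1.4],
  ],
  dr=[
    [0.001,0.001,0],
    [0,0,0],
    [0,0,0],
  ],
)

```text
time: 9.73
ee_pos: [537.0, -189.4, 101.2]
tool_rot: [0.002, 0.686, 0.728, 0.0]
wrist_force: [-3.4, 0.5, 9.0]
finger_gap: 24.4
```

Run:
```python
from h import *
from bench import *
o=get_obs(); st(o)
```

```text
t 9.73 p [ 537.  -189.4  101.2] z [ 0.0038 -0.0028 -1.    ] y [0.9982 0.0595 0.0036] F [-3.4  0.5  9. ] T [ 0.15  0.59 -0.01] gap 24.4
```

Request:
play_rows(
  offset=[
    [0.2,-0.5,1.6],
    [0,-0.2,1.8],
  ],
  dr=[
    [0.002,0.001,0],
    [0.001,0.001,0],
  ],
)

```text
time: 9.9
ee_pos: [537.2, -189.8, 100.9]
tool_rot: [0.003, 0.686, 0.728, 0.0]
wrist_force: [-5.7, 2.4, 17.6]
finger_gap: 24.1
```

Run:
```python
from h import *
from bench import *
o=get_obs(); st(o)
```

```text
t 9.9 p [ 537.2 -189.8  100.9] z [ 0.0038 -0.0033 -1.    ] y [0.9982 0.0599 0.0036] F [-5.7  2.4 17.6] T [ 0.41  1.12 -0.02] gap 24.1
```

Force rose steeply at z=100.9, where about 100.7 was predicted from the pin contact, so the plug is seated. The pivot is at z≈53.3. I'll relax the push and look.

Request:
play_rows(
  offset=[
    [0.4,-0.5,-0.3],
    [0,-0.3,0],
    [0,0,0],
  ],
  dr=[
    [0.002,0.002,0],
    [0.001,0.001,0],
    [0,0,0],
  ],
)

```text
time: 10.15
ee_pos: [536.5, -189.2, 101.5]
tool_rot: [0.001, 0.686, 0.728, 0.0]
wrist_force: [1.0, 1.4, -3.2]
finger_gap: 24.0
```

Run:
```python
from h import *
from bench import *
o=get_obs(); st(o)
c=camera("side"); s=cv2.cvtColor(c["pixels"],cv2.COLOR_RGB2BGR)
L=lambda im,r0,c0,h,w,f:cv2.resize(im[r0:r0+h,c0:c0+w],(w*f,h*f),interpolation=cv2.INTER_CUBIC)
cv2.imwrite("pics/s3.png",L(s,85,250,105,85,5))
```

```text
t 10.15 p [ 536.5 -189.2  101.5] z [ 1.5e-03 -2.0e-04 -1.0e+00] y [0.9982 0.0598 0.0015] F [ 1.   1.4 -3.2] T [ 0.05 -0.32 -0.05] gap 24.0
```

View pics/s3.png

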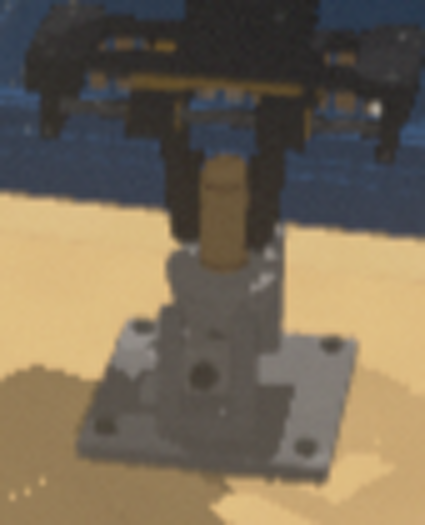

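```bash
cat >> h.py <<'E'
PSI=np.radians(3.35)
def arc(o,piv=(536.6,-189.0,53.3),d=47.6,th=None):
    st(o); p,r=pose(o); M=r.as_matrix(); xs=np.array([np.cos(PSI),np.sin(PSI),0])
    pit=np.arctan2(-M[:,2]@xs,-M[2,2]); 
    if th is None: th=pit
    tgt=np.array(piv)+d*(np.sin(th)*xs+np.array([0,0,np.cos(th)]))
    e=r.inv().apply(tgt-p); rv=(r.inv()*target_rot(PSI,th)).as_rotvec()
    q=p-np.array(piv); pos_th=np.arctan2(q@xs,q[2])
    F=r.inv().apply(np.array(o["wrist_force"])+[0,0,3.])
    print("pitch",round(pit,4),"pos_angle",round(pos_th,4),"radius",round(np.hypot(q@xs,q[2]),2),"toolframe err",np.round(e,2),"rot err",np.round(rv,4),"Ftool(z-:push)",np.round(F,1))
E
python3 - <<'E'
from h import *
from bench import *
arc(get_obs(),th=0)
E
```

```text
t 10.2 p [ 536.5 -189.1  101.4] z [ 1.5e-03 -2.0e-04 -1.0e+00] y [0.9982 0.0599 0.0015] F [ 1.5  0.7 -2.4] T [ 0.04 -0.37  0.  ] gap 23.8
pitch -0.0015 pos_angle -0.002 radius 48.13 toolframe err [0.13 0.1  0.53] rot err [0.0015 0.0003 0.0014] Ftool(z-:push) [ 0.6  1.5 -0.6]
```

Request:
play_rows(
  offset=[
    [0,0,1],
    [0,0,1.2],
    [0,0,1.3],
  ],
  dr=[
    [0,0,0],
    [0.001,0,0],
    [0.001,0,0],
  ],
)

```text
time: 10.45
ee_pos: [537.2, -189.7, 100.9]
tool_rot: [0.001, 0.685, 0.728, -0.0]
wrist_force: [-6.5, 3.3, 14.1]
finger_gap: 24.2
```

Run:
```python
from h import *
from bench import *
arc(get_obs())
```

```text
t 10.45 p [ 537.2 -189.7  100.9] z [ 0.0016 -0.0025 -1.    ] y [0.9982 0.0602 0.0015] F [-6.5  3.3 14.1] T [0.5  1.01 0.02] gap 24.2
pitch -0.0015 pos_angle 0.0126 radius 47.61 toolframe err [ 0.79 -0.67  0.  ] rot err [-0.      0.0026  0.0018] Ftool(z-:push) [  3.6  -6.3 -17.1]
```

Request:
play_rows(
  offset=[
    [0.5,0.8,0.4],
    [0.3,1.2,0.5],
    [0.2,1.4,0.6],
  ],
  dr=[
    [0.03,0.001,0],
    [0.03,0.001,0],
    [0.03,0,0],
  ],
)

```text
time: 10.7
ee_pos: [540.8, -188.9, 101.2]
tool_rot: [-0.03, 0.685, 0.727, -0.033]
wrist_force: [-0.4, 0.2, 3.2]
finger_gap: 23.7
```

Run:
```python
from h import *
from bench import *
arc(get_obs())
```

```text
t 10.7 p [ 540.8 -188.9  101.2] z [-0.0879 -0.0071 -0.9961] y [ 0.9944  0.0586 -0.0881] F [-0.4  0.2  3.2] T [ 0.   -0.12 -0.02] gap 23.7
pitch 0.0882 pos_angle 0.0876 radius 48.06 toolframe err [0.12 0.03 0.46] rot err [-0.      0.0019  0.0004] Ftool(z-:push) [ 0.2 -0.9 -6.1]
```

Request:
play_rows(
  offset=[
    [0.1,1.4,0.9],
    [0.1,1.4,0.8],
    [0.1,1.4,0.8],
  ],
  dr=[
    [0.03,0.001,0],
    [0.03,0.001,0],
    [0.03,0,0],
  ],
)

```text
time: 10.95
ee_pos: [545.5, -188.7, 100.3]
tool_rot: [-0.061, 0.683, 0.724, -0.066]
wrist_force: [-1.1, 1.6, 5.2]
finger_gap: 24.2
```

Run:
```python
from h import *
from bench import *
arc(get_obs())
```

```text
t 10.95 p [ 545.5 -188.7  100.3] z [-0.1793 -0.0124 -0.9837] y [ 0.982   0.0573 -0.1798] F [-1.1  1.6  5.2] T [ 0.28  0.28 -0.1 ] gap 24.2
pitch 0.1807 pos_angle 0.1862 radius 47.85 toolframe err [ 0.24 -0.26  0.25] rot err [ 0.      0.0019 -0.0002] Ftool(z-:push) [ 1.6 -2.5 -7.8]
```

Request:
play_rows(
  offset=[
    [0.2,1.2,0.8],
    [0.1,0,0.7],
    [0,0,0.6],
  ],
  dr=[
    [0.032,0.001,0],
    [0.002,0.001,0],
    [0,0,0],
  ],
)

```text
time: 11.2
ee_pos: [547.3, -188.6, 99.9]
tool_rot: [-0.074, 0.682, 0.723, -0.079]
wrist_force: [-2.6, 2.4, 7.9]
finger_gap: 24.0
```

Run:
```python
from h import *
from bench import *
arc(get_obs())
c=camera("side"); s=cv2.cvtColor(c["pixels"],cv2.COLOR_RGB2BGR)
L=lambda im,r0,c0,h,w,f:cv2.resize(im[r0:r0+h,c0:c0+w],(w*f,h*f),interpolation=cv2.INTER_CUBIC)
cv2.imwrite("pics/s4.png",L(s,85,250,105,85,5))
```

```text
t 11.2 p [ 547.3 -188.6   99.9] z [-0.2149 -0.0144 -0.9765] y [ 0.9748  0.0572 -0.2154] F [-2.6  2.4  7.9] T [ 0.19  0.6  -0.1 ] gap 24.0
pitch 0.2171 pos_angle 0.2269 radius 47.8 toolframe err [ 0.21 -0.47  0.2 ] rot err [-0.      0.0018  0.0002] Ftool(z-:push) [  2.5  -4.8 -10.2]
```

View pics/s4.png

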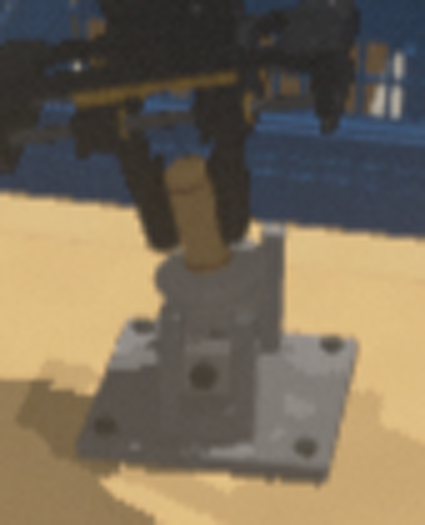

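Plug and cup lean away from the robot by about 12.4° (grip at crop (198,215), tipped left, with the cup following). Now the swing towards the robot.

Request:
play_rows(
  offset=[
    [0.2,-1.7,0.7],
    [0.1,-1.5,0.7],
    [0.1,-1.4,0.7],
    [0.1,-1.4,0.7],
    [0.1,-1.4,0.7],
  ],
  dr=[
    [-0.03,0.001,0],
    [-0.03,0,0],
    [-0.03,0,0],
    [-0.03,0,0],
    [-0.03,0,0],
  ],
)

```text
time: 11.67
ee_pos: [540.2, -189.0, 100.9]
tool_rot: [-0.02, 0.685, 0.728, -0.024]
wrist_force: [-1.2, 0.7, 5.4]
finger_gap: 24.0
```

Run:
```python
from h import *
from bench import *
arc(get_obs())
```

```text
t 11.67 p [ 540.2 -189.   100.9] z [-0.0611 -0.0078 -0.9981] y [ 0.9963  0.0601 -0.0614] F [-1.2  0.7  5.4] T [ 0.19  0.46 -0.01] gap 24.0
pitch 0.0615 pos_angle 0.0751 radius 47.76 toolframe err [ 0.17 -0.65  0.15] rot err [-0.      0.0042  0.0018] Ftool(z-:push) [ 0.7 -1.6 -8.3]
```

Request:
play_rows(
  offset=[
    [0.2,-1.8,0.7],
    [0.1,-1.6,0.7],
    [0.1,-1.5,0.7],
    [0.1,-1.5,0.7],
    [0.1,-1.5,0.7],
  ],
  dr=[
    [-0.03,0.002,0],
    [-0.03,0.002,0],
    [-0.03,0,0],
    [-0.03,0,0],
    [-0.03,0,0],
  ],
)

```text
time: 12.08
ee_pos: [532.5, -189.4, 100.9]
tool_rot: [0.035, 0.684, 0.728, 0.035]
wrist_force: [-2.1, 1.6, 6.8]
finger_gap: 24.1
```

Run:
```python
from h import *
from bench import *
arc(get_obs())
```

```text
t 12.08 p [ 532.5 -189.4  100.9] z [ 0.0981  0.0028 -0.9952] y [0.9933 0.061  0.0981] F [-2.1  1.6  6.8] T [0.25 0.43 0.09] gap 24.1
pitch -0.0982 pos_angle -0.086 radius 47.74 toolframe err [ 0.2  -0.58  0.14] rot err [-0.      0.003   0.0028] Ftool(z-:push) [ 1.7 -1.1 -9.9]
```

Request:
play_rows(
  offset=[
    [0.2,-1.8,0.7],
    [0.1,-1.6,0.7],
    [0.1,-1.5,0.7],
    [0.1,-1,0.7],
    [0,-0.2,0.7],
  ],
  dr=[
    [-0.03,0.001,0.001],
    [-0.03,0.001,0.001],
    [-0.03,0,0],
    [-0.02,0,0],
    [0,0,0],
  ],
)

```text
time: 12.5
ee_pos: [526.6, -189.9, 100.0]
tool_rot: [0.076, 0.682, 0.724, 0.078]
wrist_force: [-0.9, 2.2, 5.4]
finger_gap: 24.1
```

Run:
```python
from h import *
from bench import *
arc(get_obs())
c=camera("side"); s=cv2.cvtColor(c["pixels"],cv2.COLOR_RGB2BGR)
L=lambda im,r0,c0,h,w,f:cv2.resize(im[r0:r0+h,c0:c0+w],(w*f,h*f),interpolation=cv2.INTER_CUBIC)
cv2.imwrite("pics/s5.png",L(s,85,250,105,85,5))
```

```text
t 12.5 p [ 526.6 -189.9  100. ] z [ 0.2155  0.0089 -0.9765] y [0.9747 0.0589 0.2157] F [-0.9  2.2  5.4] T [0.36 0.13 0.07] gap 24.1
pitch -0.2174 pos_angle -0.2112 radius 47.75 toolframe err [ 0.31 -0.3   0.14] rot err [-0.      0.0037  0.0019] Ftool(z-:push) [ 2.3  1.1 -8.4]
```

View pics/s5.png

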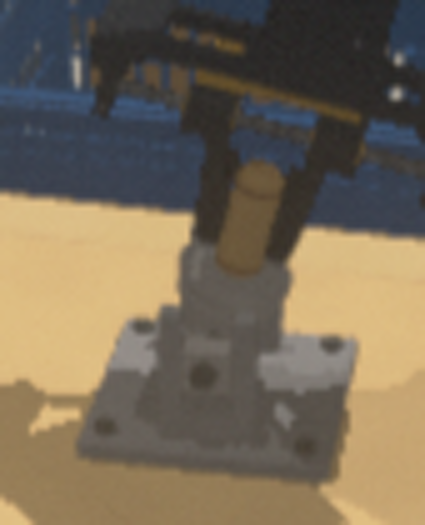

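The plug now leans about 12.3° towards the robot (grip at crop (250,215), tipped right, still seated). Back to upright next.

Request:
play_rows(
  offset=[
    [0.2,1.3,0.7],
    [0.1,1.3,0.7],
    [0.1,1.3,0.7],
    [0.1,1.4,0.7],
    [0.1,1.4,0.7],
    [0.1,1.4,0.7],
  ],
  dr=[
    [0.03,0.002,0.001],
    [0.03,0.001,0.001],
    [0.03,0,0],
    [0.03,0,0],
    [0.03,0,0],
    [0.03,0,0],
  ],
)

```text
time: 13.05
ee_pos: [535.3, -189.4, 101.0]
tool_rot: [0.012, 0.687, 0.727, 0.011]
wrist_force: [-2.9, 2.3, 5.7]
finger_gap: 24.0
```

Run:
```python
from h import *
from bench import *
arc(get_obs(),th=0)
```

```text
t 13.05 p [ 535.3 -189.4  101. ] z [ 0.0324 -0.0015 -0.9995] y [0.9979 0.0565 0.0323] F [-2.9  2.3  5.7] T [ 0.27  0.31 -0.  ] gap 24.0
pitch -0.0323 pos_angle -0.0277 radius 47.76 toolframe err [0.36 1.32 0.18] rot err [ 0.0323  0.0034 -0.002 ] Ftool(z-:push) [ 2.4 -2.4 -8.8]
```

Request:
play_rows(
  offset=[
    [0.4,1.2,0.8],
    [0.2,0.2,1],
    [0.2,-0.4,1.2],
  ],
  dr=[
    [0.03,0.003,-0.001],
    [0.003,0,0],
    [0,0,0],
  ],
)

```text
time: 13.3
ee_pos: [537.3, -189.3, 100.9]
tool_rot: [0.0, 0.686, 0.728, -0.002]
wrist_force: [-4.3, 1.7, 13.5]
finger_gap: 24.0
```

Run:
```python
from h import *
from bench import *
arc(get_obs(),th=0)
```

```text
t 13.3 p [ 537.3 -189.3  100.9] z [-0.003  -0.0035 -1.    ] y [ 0.9983  0.0587 -0.0032] F [-4.3  1.7 13.5] T [ 0.26  0.87 -0.05] gap 24.0
pitch 0.0032 pos_angle 0.0141 radius 47.64 toolframe err [ 0.34 -0.67  0.03] rot err [-0.0032  0.0033  0.0003] Ftool(z-:push) [  1.9  -4.3 -16.5]
```

Request:
play_rows(
  offset=[
    [0.2,-0.7,0.5],
    [0.1,-0.2,0.3],
  ],
  dr=[
    [-0.003,0.003,0],
    [-0.001,0,0],
  ],
)

```text
time: 13.47
ee_pos: [536.8, -189.2, 101.1]
tool_rot: [0.001, 0.686, 0.728, 0.0]
wrist_force: [-0.3, -0.1, 1.1]
finger_gap: 24.1
```

Run:
```python
from h import *
from bench import *
arc(get_obs(),th=0)
```

```text
t 13.47 p [ 536.8 -189.2  101.1] z [ 0.0017 -0.0013 -1.    ] y [0.9982 0.0593 0.0016] F [-0.3 -0.1  1.1] T [ 0.07 -0.05 -0.02] gap 24.1
pitch -0.0016 pos_angle 0.0031 radius 47.85 toolframe err [ 0.26 -0.15  0.25] rot err [0.0016 0.0014 0.0008] Ftool(z-:push) [-0.1 -0.3 -4.1]
```

Upright, no side load, light push. I'll open.

Request:
play_rows(
  offset=[
    [0,0,0],
    [0,0,0],
    [0,0,0],
    [0,0,0],
    [0,0,0],
    [0,0,0],
    [0,0,0],
    [0,0,0],
    [0,0,0],
    [0,0,0],
  ],
  dr=[
    [0,0,0],
    [0,0,0],
    [0,0,0],
    [0,0,0],
    [0,0,0],
    [0,0,0],
    [0,0,0],
    [0,0,0],
    [0,0,0],
    [0,0,0],
  ],
  gripper=0,
)

```text
time: 14.3
ee_pos: [536.5, -189.5, 100.1]
tool_rot: [0.001, 0.686, 0.728, -0.0]
wrist_force: [-0.3, -0.0, -0.0]
finger_gap: 87.6
```

Run:
```python
from h import *
from bench import *
arc(get_obs(),th=0)
c=camera("side"); s=cv2.cvtColor(c["pixels"],cv2.COLOR_RGB2BGR)
L=lambda im,r0,c0,h,w,f:cv2.resize(im[r0:r0+h,c0:c0+w],(w*f,h*f),interpolation=cv2.INTER_CUBIC)
cv2.imwrite("pics/s6.png",L(s,85,250,105,85,5))
```

```text
t 14.3 p [ 536.5 -189.5  100.1] z [ 6.0e-04 -1.4e-03 -1.0e+00] y [9.983e-01 5.890e-02 6.000e-04] F [-0.3 -0.  -0. ] T [ 0.   -0.14 -0.01] gap 87.6
pitch -0.0006 pos_angle -0.0027 radius 46.79 toolframe err [ 0.48  0.13 -0.81] rot err [0.0006 0.0015 0.0005] Ftool(z-:push) [ 0.  -0.3 -3. ]
```

View pics/s6.png

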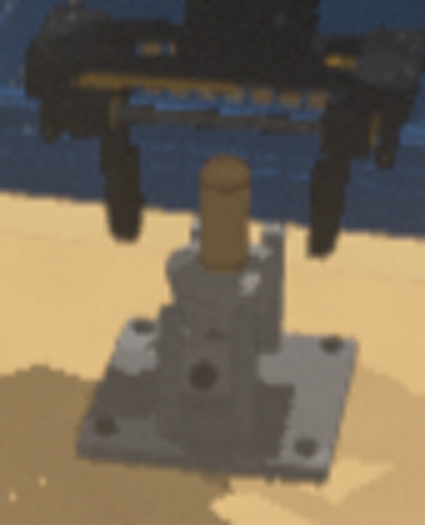

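The grip stands free between the open fingers at crop (225,215), upright. I'll retract straight up, then aside to clear the view.

Request:
play_rows(
  offset=[
    [0,0,-6],
    [0,0,-15],
    [0,0,-25],
    [0,0,-25],
    [0,0,-25],
    [0,0,-15],
    [20,-10,0],
    [30,-15,0],
    [30,-15,0],
    [30,-15,0],
    [20,-10,0],
    [0,0,0],
  ],
  dr=[
    [0,0,0],
    [0,0,0],
    [0,0,0],
    [0,0,0],
    [0,0,0],
    [0,0,0],
    [0,0,0],
    [0,0,0],
    [0,0,0],
    [0,0,0],
    [0,0,0],
    [0,0,0],
  ],
)

```text
time: 15.35
ee_pos: [460.4, -59.6, 220.9]
tool_rot: [0.003, 0.687, 0.727, 0.0]
wrist_force: [0.5, -0.2, -0.4]
finger_gap: 88.0
```

Run:
```python
from h import *
from bench import *
st(get_obs())
c=camera("side"); s=cv2.cvtColor(c["pixels"],cv2.COLOR_RGB2BGR)
t=cv2.cvtColor(camera("top")["pixels"],cv2.COLOR_RGB2BGR)
L=lambda im,r0,c0,h,w,f:cv2.resize(im[r0:r0+h,c0:c0+w],(w*f,h*f),interpolation=cv2.INTER_CUBIC)
cv2.imwrite("pics/s7.png",np.hstack([L(s,85,250,100,75,5),L(t,150,320,100,84,5)]))
for z in (75+40-10+28-0,): pass
piv=np.array([536.7,-189,53.3])
for nm,dz in (("collar top",32),("grip top",90)):
    print(nm,proj("side",piv+[0,0,dz]),proj("top",piv+[0,0,dz]))
cv2.imwrite("pics/s7f.png",s)
```

```text
t 15.35 p [460.4 -59.6 220.9] z [ 0.0046 -0.003  -1.    ] y [0.9984 0.0559 0.0044] F [ 0.5 -0.2 -0.4] T [-0.12 -0.06  0.01] gap 88.0
collar top [[294.8556024  137.74251177]] [[368.90999227 200.74619208]]
grip top [[295.19394503 117.17835529]] [[377.12598979 198.80968853]]
```

View pics/s7.png

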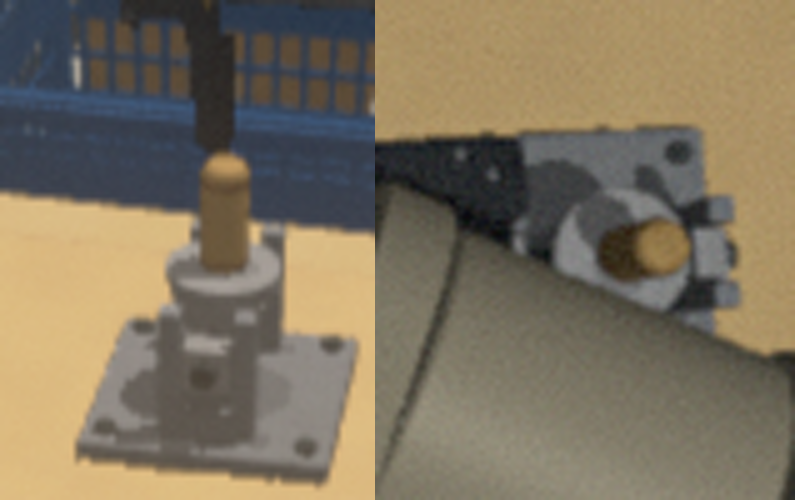

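View pics/s7f.png

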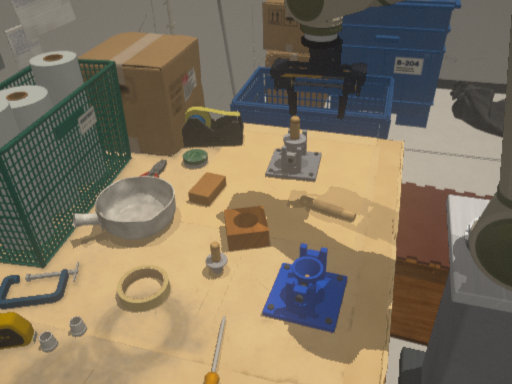

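The final pictures show the plug seated and upright: grip top at side col 295.0 (predicted 295.2) and top view (377.6,199.5) (predicted (377.1,198.8)). The block is empty, the bystanders are where they were, and the gripper is clear.

Run:
```python
from bench import *
print(job_done())
```

```text
the job is handed in; nothing more can be done
None
```

I pressed the plug home in the grey stand's cup, rocked it both ways, brought it back upright and released it. The job was handed in at about 15.5 s of the 51 s allowed; no verdict was reported.

- **Seating:** the nose met the pin at a tool height of about 106.6 mm. The force then held near 8 N until it climbed steeply at 100.9 mm, close to the 100.7 mm expected from the pin contact. That puts the true pivot about 53.3 mm above the table. The highest push I read on the cup was about 20.6 N. I only read force at the end of each move, so short peaks between readings went unseen.
- **Rocking:** by the tool angle, the plug went 12.4° away from the robot, then 12.5° towards it, then back to within about 0.1° of upright. At every reading on the way it was pushed down with 6 to 10 N. I pressed it once more at 16.5 N before letting go.
- **Brief unloading:** right after the first seating I eased off fully and the tool rose about 0.6 mm. I pressed it back to 100.9 mm before rocking. During the rocking the tool sat 0.15 to 0.5 mm above its fully pressed position, probably give in the arm or grip; I did not measure the pin itself.
- **Last pictures:** the plug stands upright and in place to within about 1 pixel in both views, with the gripper clear. The other things on the table looked undisturbed.

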